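Pop the battery pack from the monitor's charging dock and trap it

TASK

Press the wide release bar of the charging dock so that its spring pops the battery pack out, and have the other finger waiting so that it stops the pack on the dock's open runway, clear of the two catch posts, before it shoots off the end. Then ease off the release bar so that it comes fully back up, and finish while still holding the upright pack lightly on the runway with that finger. Do not grip or lift the pack, and leave everything else on the cabinet where it stands.

Things in the scene. Friction and masses are not known exactly. Their poses are not given: they have to be found in the camera images.
- dock: Low white plastic charging dock, fixed, 126 mm long (its x, from -69 to +57 mm), 76 mm wide. Origin on the table top under the centre of the seated pack; z up. Along x: release bar +19..+47 mm, spring plate +14..+17, seated pack -13..+13, then open runway to -69. The pack pops towards dock -x (towards the robot at yaw 0; yaw varies by about +-1 rad).
- runway_end (a point): Middle of the runway floor's end edge, dock x = -69 mm. Seat and runway are one level slick floor 18 mm above the table, between two low side walls (inner faces at dock y = +-31 mm, tops 26 mm above the table, x from +18 to -69 mm). A pack that no finger stops shoots off over this edge.
- release_top (a point): Centre of the top of the ribbed grey release bar, at dock x = +33 mm, 34 mm above the table when up. The bar is 28 mm long (dock x) by 44 mm wide (dock y); press it anywhere on its top, straight down. The catch posts sink with it; the pack pops at about 5 mm of press and runs the runway in about 0.2 s. Let go, its spring lifts it again.
- release (a joint): Press depth of the release bar in m: 0 up, 0.008 fully down (top then 26 mm above the table). Spring about 2 N at first, 4 N fully down, plus a little rubbing.
- catches (a point): Midway between the tops of the two small catch posts, at dock x = +5.5 mm, 33 mm above the table with the bar up. Posts 4 mm thick (dock x), at dock y = +-22.5..29 mm; the pack's ears hook behind them. They are one part with the release bar.
- pusher_plate (a point): Centre of the front face of the steel spring plate behind the pack. It pushes towards dock -x with about 2 N at first and 1.2 N at 55 mm, where it stops; so it keeps pressing a trapped pack on the finger.
- pack: Slick black battery pack, about 90 g, loose. Block 26 (x) by 42 (y) by 34 mm high, with an ear 8 mm out on each side at its rear (+x) end. Origin at the centre of its underside, axes as the dock's. Seated: at the dock's origin, 18 mm up, top 52 mm above the table. It clears the posts 10 mm out and is wholly on the runway to 54 mm; a finger whose near face stands at dock x = -30 to -60 mm stops it well.
- mug: Bystander: grey ceramic mug, 80 mm across, 92 mm high. Origin at the centre of its underside.
- ring: Bystander: blue teething ring lying flat beside the dock, 72 mm across, 12 mm high. Origin at the centre of its underside.
- tin: Bystander: closed aluminium cream tin beside the dock, 66 mm across, 24 mm high. Origin at the centre of its underside.
- aspirator: Bystander: yellow plastic nasal aspirator standing on its bulb, 56 mm across, 88 mm high. Origin at the centre of its underside.
- bottle: Bystander: clear bottle with a white cap, 54 mm across, 130 mm high. Origin at the centre of its underside.
- jar: Bystander: glass jar with a white lid, 62 mm across, 60 mm high. Origin at the centre of its underside.
- thermometer: Bystander: white stick thermometer lying to the left, nearer the robot, 132 mm long, 20 mm wide, 12 mm high. Origin on the underside, 38 mm from its blunt end; x towards the metal tip.

How it is judged:
On the way, in this order (a step that is already met when the one before it is completed fails the run):
1. the release bar is pressed (value of joint release above 0.003 m).
2. the popped pack is stopped by a finger on the runway, clear of the catches (x of pack in the frame of dock between -0.054 and -0.01 m and z of pack in the frame of dock between 0.014 and 0.023 m and contact force between the fingers and pack between 0.15 and 8 N and linear speed of pack below 0.03 m/s and angle between pack's own z axis and vertical below 0.15 rad), for 0.2 s.
At the end, for the whole second after the job is handed in: The pack stands upright on the runway floor, 10 to 54 mm out from its seat (clear of the catch posts, not over the end), still, with a finger bearing on it at 0.15 to 8 N, and the release bar is fully up (within 1 mm). The program ends while the finger holds it there (all of step 2 and value of joint release below 0.001 m); the arm keeps its last pose, push and grip.
It fails at once if the pack shoots off the runway (x of pack in the frame of dock below -0.06 m or z of pack in the frame of dock below 0.012 m).
It fails at once if the pack is lifted or tipped (z of pack in the frame of dock above 0.027 m or angle between pack's own z axis and vertical above 0.5 rad).
It fails at once if a bystander is moved (distance of any of mug, ring, tin, aspirator, bottle, jar, thermometer from where it was at the start of the episode above 0.025 m).
It also fails if it takes over 32 s, if anything falls off the work surface, if the arm or the gripper's body presses on something with over 40 N, if the wrist force passes 120 N, or if a joint passes its speed limit or range.

ROBOT

A 7-joint arm with a two-finger parallel gripper is mounted at the origin on the work surface. World frame = base frame: x ahead of the robot, y to its left, z up, the work surface at z = 0. Lengths are in m, angles in rad, forces in N, time in s.
With the tool pointing down it reaches from about 0.4 to 0.875 m from the base axis. Payload 19.3 kg.
Tool frame: the origin (TCP) lies between the finger pads; the fingertips stand 17 mm ahead of it and the grasp point (between the pads) lies 2 mm behind it; z points along the fingers, y is the direction in which the jaws open and shut (so a half turn about z gives the same grasp; the last joint's range is limited). The gripper opens to 85 mm and grips with 20 to 120 N. Pads are 22 mm wide; open, the fingers measure 114 mm over their backs; the gripper's body (76 mm by 85 mm) begins 54 mm behind the grasp point. The pads swing forward as they close: fully open they stand 13 mm farther back than shut.
Start: joints at [-1.178, 0.521, -0.036, 1.599, 0.021, 1.021, -0.113], TCP at [0.279, 0.559, 0.248] pointing down, gripper open.
Joint ranges: [-2.91, 2.91], [-0.3, 2.13], [-1.5, 1.42], [0.17, 2.43], [-1.26, 4.41], [0.16, 1.93], [-2.52, 2.52]. Speed limits (rad/s): [1.89, 1.89, 2.39, 2.39, 3.01, 3.01, 3.01].

INTERFACE

Orientations are given as a 3x3 rotation matrix whose columns are the frame's x, y, z axes.
In Python, from rig import ctrl gives the robot as it stands. The module is installed in compiled form; this text tells all that it offers.
- The arm moves only by the tool send_rows, never from a script. Its arguments are lists of equal length, an entry for each row: "jaw": the opening, from 0 (shut) to 1 (fully open); "offset": the shift along the tool's x, y, z in mm, a list of three; "spin": the turn about the tool's z in degrees. A call has 1 to 10 rows; each row is the pose to reach, as a shift and turn from the pose commanded when the call began, along the tool's axes at that moment; what a row does not reach only later rows make up. A row lasts 1/12 s, in which the tool goes at most 41.7 mm and 7.16 degrees, less where a joint would pass 70% of its speed; a pose out of reach is approached as far as the arm can. A call with a gripper value outside its range is refused whole. The fingers move at their own pace and stop on an object; "grip_force" is the grip in N (left out, the last holds). Time passes only in rows, so rows that repeat a pose let the fingers close. It gives the time, the measured TCP pose, the force and the opening at its end, in the units of the state.
- ctrl.state(): the state, without advancing time (a new reading comes with each control period).
- ctrl.grab_frame(name): name is "scene" or "side" or "wrist"; returns a dict with "frame" (384x512x3 uint8, red, green, blue), "z_map" (384x512 float32, m along the optical axis (not along the pixel's ray), 0 where there is no reading), "camera_matrix" (3x3 intrinsics, pixels), "distortion" ([k1, k2, p1, p2, k3] as OpenCV has them; the pictures are not rectified), "view" (4x4, takes a point from world to camera coordinates). Camera axes: x right, y up, looking along -z (the intrinsics and any distortion apply to the point x, -y, -z); pixel columns grow to the right and rows downward; lengths in m; the calibration is good to about 2 mm. A picture is of the moment at which its call begins.
- ctrl.hand_in(): hands the job in, once; it reports no verdict.
Trained networks look in the newest picture that a camera, given by its name, has taken for a name from the list of things; names that differ only in an ending like _2 or _b are one class to them, and where a whole thing is asked for, a point or a joint stands for the part that bears it (a point fixed in the world has none). Each returns a list of dicts, best first, with "confidence" (0 to 1); they miss things now and then, are a little off and sometimes report something else, mostly with a low value. They report only what shows in the picture. A call takes as long as a camera call.
- ctrl.boxes_of(camera, label): "uv" ([column, row] in pixels, amid what is visible of it).
- ctrl.cut_out(camera, label): "region" (384x512 bool, what is visible of it) and "uv" ([column, row] in pixels, amid what is visible of it).
The state is a dict: "t": time; "qpos": joint angles; "joint_velocities": joint speeds; "joint_torque": joint torques, N m; "tool_pos": TCP position; "tool_rot": TCP orientation; "contact_force": force on the tool from outside, world axes, zero at the start; "torque": the same for the moment, N m; "grip_width": finger opening in m.
Only numpy, scipy, OpenCV 4.12 (cv2) and the standard library are available. Lean on these libraries where they do the work, as an engineer would, in place of code of your own. Each camera call takes 0.05 s, during which the arm holds its last target.

## Working session

There is one attempt and no reset: what is moved stays moved. The work goes in short steps, Python scripts to look and compute and a tool call to move; the robot and the scene stay as the last step left them, time stands still between calls to the robot, and variables do not carry over. Pictures are saved under pics/ and viewed, and the job is handed in when it is done.

Besides the shell and the picture viewer there is one more tool, called after "Request:" as name(argument=value, ...), one argument or row to a line, values as JSON. send_rows: Moves the arm, as the interface text tells. Its arguments: {"type":"object","properties":{"jaw":{"type":"array","items":{"type":"number"}},"offset":{"type":"array","items":{"type":"array","items":{"type":"number"}}},"spin":{"type":"array","items":{"type":"number"}},"grip_force":{"type":"number"}},"required":["jaw","offset","spin"]}

```bash
mkdir -p pics
cat > h.py <<'E'
import numpy as np, cv2
from rig import ctrl
def grab(n):
    return ctrl.grab_frame(n)
def w(f,uv,z=None):
    # pixel -> world via depth (or given depth)
    K=np.array(f["camera_matrix"],float);D=np.array(f["distortion"],float)
    uv=np.atleast_2d(np.array(uv,float))
    p=cv2.undistortPoints(uv.reshape(-1,1,2),K,D).reshape(-1,2)
    d=f["z_map"][uv[:,1].round().astype(int),uv[:,0].round().astype(int)].astype(float)
    c=np.stack([p[:,0]*d,-p[:,1]*d,-d],1)
    V=np.linalg.inv(np.array(f["view"]))
    r=c@V[:3,:3].T+V[:3,3]
    r[d==0]=np.nan
    return r
def proj(f,P):
    V=np.array(f["view"]);c=np.atleast_2d(P)@V[:3,:3].T+V[:3,3]
    c=c*[1,-1,-1]
    return cv2.projectPoints(c.reshape(-1,1,3),np.zeros(3),np.zeros(3),np.array(f["camera_matrix"],float),np.array(f["distortion"],float))[0].reshape(-1,2)
def save(f,n,pts=()):
    im=f["frame"][:,:,::-1].copy()
    for u in pts: cv2.circle(im,tuple(int(x) for x in u),3,(0,0,255),1)
    cv2.imwrite("pics/"+n,im)
E
python3 - <<'E'
from h import *
s=ctrl.state();print(s["t"],s["tool_pos"],np.round(s["tool_rot"],3),s["grip_width"],s["contact_force"])
for n in ["scene","side","wrist"]:
    f=grab(n);save(f,n+"0.png")
    for l in ["dock","release","pack","catches","pusher_plate","mug","ring","tin","aspirator","bottle","jar","thermometer"]:
        b=ctrl.cut_out(n,l)
        if b:
            m=b[0]["region"];vv,uu=np.nonzero(m)
            P=w(f,np.stack([uu,vv],1));
            print(n,l,round(b[0]["confidence"],2),np.round(b[0]["uv"]),m.sum(),np.round(np.nanmedian(P,0),3),np.round(np.nanpercentile(P,97,axis=0),3))
print(ctrl.state()["t"])
E
```

```text
0.0 [0.27891627 0.55897054 0.24774315] [[-0.895  0.446 -0.   ]
 [ 0.446  0.895 -0.001]
 [-0.    -0.001 -1.   ]] 0.08531847220691963 [ 0.03712722 -0.57026119 -0.1724877 ]
scene dock 0.66 [222. 184.] 785 [ 0.556 -0.093  0.02 ] [ 0.598 -0.052  0.046]
scene release 0.52 [222. 176.] 119 [ 0.54  -0.097  0.052] [ 0.558 -0.074  0.057]
scene pack 0.58 [221. 175.] 101 [ 0.541 -0.099  0.052] [ 0.558 -0.079  0.057]
scene catches 0.83 [220. 184.] 762 [ 0.557 -0.095  0.021] [ 0.599 -0.051  0.044]
scene pusher_plate 0.67 [364. 244.] 555 [0.691 0.346 0.08 ] [0.704 0.38  0.132]
scene mug 0.83 [134. 188.] 982 [ 0.654 -0.344  0.054] [ 0.696 -0.301  0.093]
scene ring 0.64 [256. 174.] 175 [ 0.477 -0.014  0.012] [0.506 0.008 0.017]
scene tin 0.82 [190. 174.] 348 [ 0.537 -0.197  0.024] [ 0.563 -0.17   0.029]
scene aspirator 0.59 [132. 190.] 892 [ 0.658 -0.343  0.054] [ 0.696 -0.301  0.093]
scene bottle 0.53 [220. 181.] 787 [ 0.557 -0.095  0.02 ] [ 0.599 -0.052  0.045]
scene jar 0.97 [202. 249.] 444 [ 0.783 -0.077  0.057] [ 0.802 -0.053  0.064]
scene thermometer 0.75 [363. 172.] 148 [0.419 0.327 0.012] [0.4
[... 328 characters left out ...]
34]
side pusher_plate 0.49 [282. 199.] 9 [ 0.561 -0.061  0.022] [ 0.565 -0.058  0.023]
side mug 0.73 [328. 145.] 1217 [ 0.634 -0.325  0.056] [ 0.688 -0.304  0.091]
side ring 0.58 [301. 219.] 465 [ 0.468 -0.025  0.011] [0.501 0.006 0.013]
side tin 0.65 [328. 188.] 396 [ 0.522 -0.194  0.023] [ 0.556 -0.17   0.025]
side aspirator 0.8 [184. 184.] 528 [0.765 0.074 0.037] [0.852 0.092 0.08 ]
side bottle 0.59 [ 90. 245.] 1730 [0.656 0.353 0.066] [0.676 0.374 0.129]
side jar 0.79 [232. 168.] 543 [ 0.751 -0.072  0.036] [ 0.784 -0.055  0.061]
side thermometer 0.73 [187. 336.] 767 [0.402 0.328 0.011] [0.454 0.335 0.013]
wrist thermometer 0.68 [150. 338.] 236 [0.423 0.332 0.009] [0.455 0.335 0.012]
1.95
```

Run:
```python
import cv2
a=cv2.imread("pics/scene0.png");b=cv2.imread("pics/side0.png")
cv2.imwrite("pics/sc_c.png",cv2.resize(a[140:240,150:290],None,fx=5,fy=5,interpolation=cv2.INTER_CUBIC))
cv2.imwrite("pics/sd_c.png",cv2.resize(b[150:250,240:380],None,fx=5,fy=5,interpolation=cv2.INTER_CUBIC))
```

```text
(no output)
```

View pics/sc_c.png

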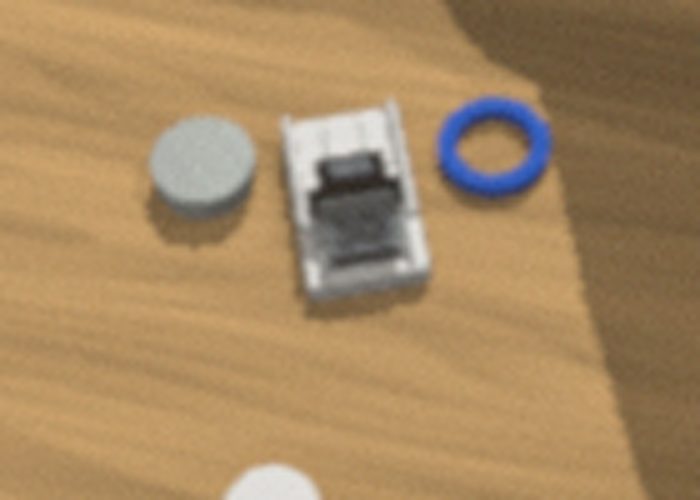

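View pics/sd_c.png

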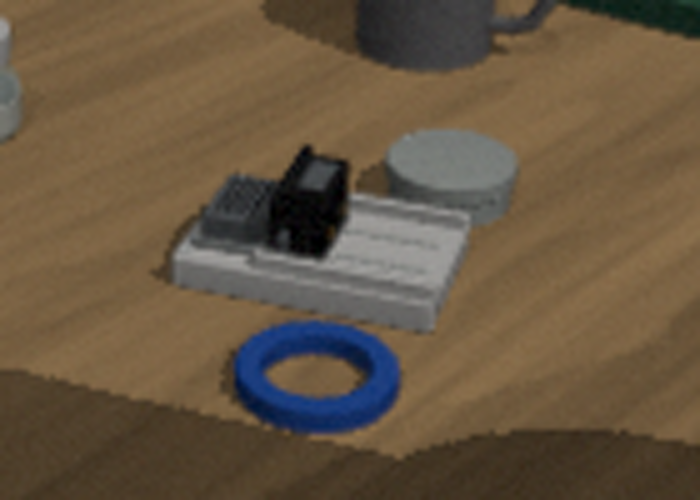

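View pics/scene0.png

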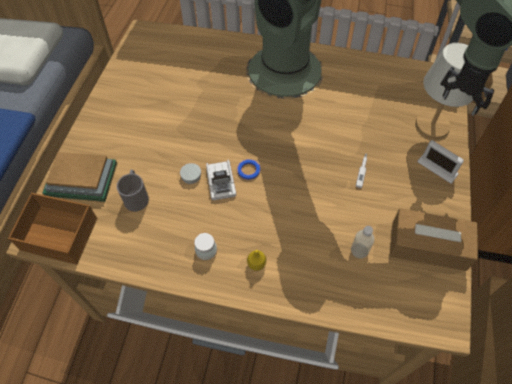

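View pics/side0.png

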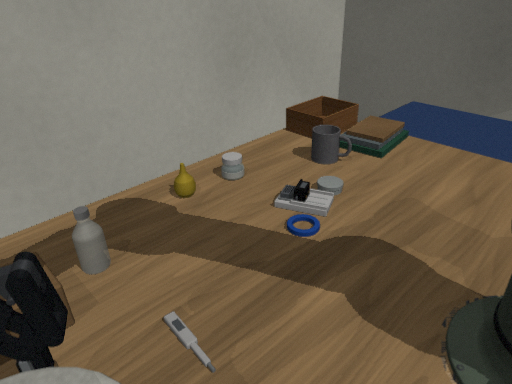

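Run:
```python
from h import *
for n in ["scene","side"]:
    f=grab(n)
    vv,uu=np.mgrid[0:384,0:512];uv=np.stack([uu.ravel(),vv.ravel()],1)
    P=w(f,uv)
    m=(abs(P[:,0]-.53)<.1)&(abs(P[:,1]+.09)<.075)&(P[:,2]>.013)&(P[:,2]<.03)
    Q=P[m];Q=Q[(np.hypot(Q[:,0]-.537,Q[:,1]+.197)>.045)&(np.hypot(Q[:,0]-.474,Q[:,1]+.018)>.05)]
    print(n,len(Q),cv2.minAreaRect((Q[:,:2]*1000).astype(np.float32)))
    a=P[(abs(P[:,0]-.53)<.1)&(abs(P[:,1]+.09)<.05)&(P[:,2]>.045)&(P[:,2]<.06)]
    print("pack top",len(a),a.mean(0),a.min(0),a.max(0))
```

```text
scene 521 ((533.4635620117188, -100.67359161376953), (129.0295867919922, 75.84650421142578), 24.00322914123535)
pack top 133 [ 0.54170467 -0.09676131  0.0512501 ] [ 0.52099015 -0.12094318  0.04500178] [ 0.56354595 -0.06905536  0.05880669]
side 792 ((529.36572265625, -102.64088439941406), (124.79667663574219, 79.426513671875), 23.52337074279785)
pack top 142 [ 0.53343541 -0.09726291  0.0506665 ] [ 0.51619253 -0.12502594  0.04511497] [ 0.55493986 -0.07037658  0.0532949 ]
```

Request:
send_rows(
  jaw=[0.88,0.88,0.88,0.88,0.88,0.88,0.88,0.88,0.88,0.88],
  offset=[
    [-15,-14,0],
    [-45,-42,0],
    [-75,-70,0],
    [-105,-98,0],
    [-135,-126,0],
    [-165,-154,0],
    [-195,-182,0],
    [-225,-210,0],
    [-250,-234,0],
    [-270,-253,0],
  ],
  spin=[2,6,10,14,18,22,27,32,36,39.7],
)

```text
t: 2.88
tool_pos: [0.4083, 0.2095, 0.2486]
tool_rot: [[-0.398, 0.917, 0.001], [0.917, 0.398, 0.0], [-0.0, 0.001, -1.0]]
contact_force: [0.6, 0.4, 0.7]
grip_width: 0.0751
```

```bash
cat >> h.py <<'E'
def go(target):
    s=ctrl.state();R=np.array(s["tool_rot"])
    print("t",round(s["t"],2),"pos",np.round(s["tool_pos"],4),"yaw_y",np.degrees(np.arctan2(R[1,1],R[0,1])),"z",R[:,2].round(3),"w",s["grip_width"],"F",np.round(s["contact_force"],2))
    print("offset mm",np.round(R.T@(np.array(target)-s["tool_pos"])*1000,1))
E
python3 -c "
from h import *
go([.5256,-.104,.2])"
```

```text
t 2.88 pos [0.4083 0.2095 0.2486] yaw_y 23.465337571432734 z [ 0.001  0.    -1.   ] w 0.07514384062154977 F [0.59 0.38 0.67]
offset mm [-334.3  -17.3   48.6]
```

Request:
send_rows(
  jaw=[0.88,0.88,0.88,0.88,0.88,0.88,0.88,0.88,0.88,0.88],
  offset=[
    [-33,-2,5],
    [-72,-4,10],
    [-111,-6,15],
    [-150,-8,20],
    [-189,-10,25],
    [-228,-12,30],
    [-265,-14,35],
    [-297,-16,40],
    [-320,-17,44],
    [-334,-17,49],
  ],
  spin=[0,0,0,0,0,0,0,0,0,0],
)

```text
t: 3.72
tool_pos: [0.5273, -0.1033, 0.1992]
tool_rot: [[-0.401, 0.916, 0.001], [0.916, 0.401, -0.001], [-0.001, 0.0, -1.0]]
contact_force: [-0.5, 0.5, -0.3]
grip_width: 0.0755
```

Run:
```python
from h import *
go([.5256,-.104,.2])
o=np.array([.537,-.099,0]);c,s=np.cos(.415),np.sin(.415);R=np.array([[c,-s,0],[s,c,0],[0,0,1]])
pts=[(-69,-31,26),(-69,31,26),(-69,-38,0),(-69,38,0),(57,-38,20),(57,38,20),(19,-22,34),(19,22,34),(47,-22,34),(47,22,34),(-13,-21,52),(-13,21,52)]
W=o+(R@(np.array(pts).T/1000)).T
f=grab("wrist");save(f,"w1.png");save(f,"w1p.png",proj(f,W))
go([.5256,-.104,.2])
```

```text
t 3.72 pos [ 0.5273 -0.1033  0.1992] yaw_y 23.62152856436739 z [ 0.001 -0.001 -1.   ] w 0.07547268961113614 F [-0.49  0.47 -0.32]
offset mm [ 0.1 -1.9 -0.8]
t 3.77 pos [ 0.5275 -0.1046  0.1984] yaw_y 23.562434702930194 z [-0.    -0.002 -1.   ] w 0.07514617209838997 F [-1.89 -2.92 -2.41]
offset mm [ 1.3 -1.5 -1.6]
```

View pics/w1p.png

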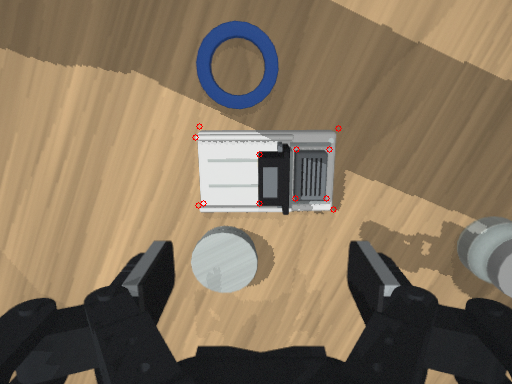

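View pics/w1.png

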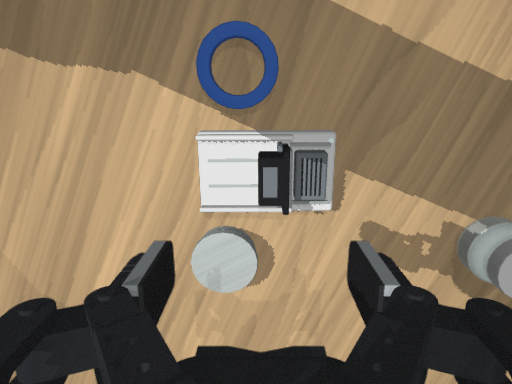

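Run:
```python
import cv2
a=cv2.imread("pics/w1.png")
cv2.imwrite("pics/w1c.png",cv2.resize(a[122:222,188:348],None,fx=5,fy=5,interpolation=cv2.INTER_CUBIC))
```

```text
(no output)
```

View pics/w1c.png

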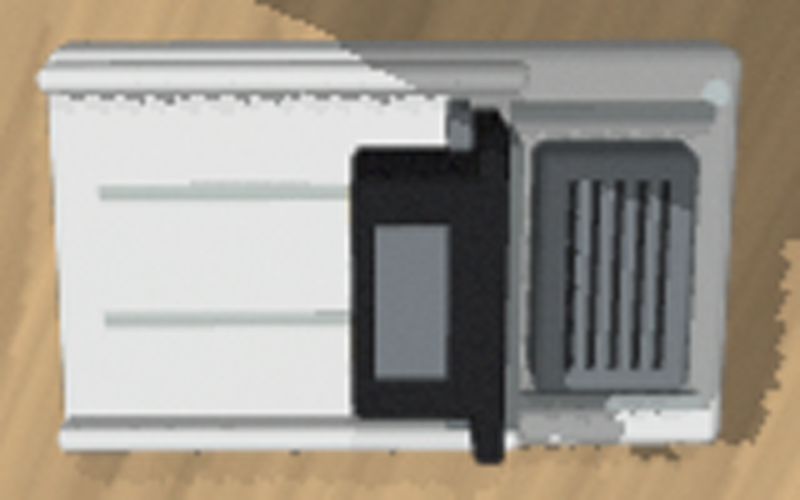

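Run:
```python
from h import *
from scipy.optimize import least_squares
f=grab("wrist")
pts=np.array([(-13,21,52),(-13,-21,52),(47,22,34),(47,-22,34),(19,22,34),(19,-22,34),(-69,31,22),(-69,-31,22)])/1000.
uv=np.array([(355,150),(355,415),(697,143),(690,388),(533,143),(533,388),(50,95),(65,418)])/5.+[188,122]
def T(p):
    c,s=np.cos(p[2]),np.sin(p[2]);R=np.array([[c,-s,0],[s,c,0],[0,0,1]])
    return np.array([p[0],p[1],0])+pts@R.T
r=least_squares(lambda p:(proj(f,T(p))-uv).ravel(),[.537,-.099,.415],loss="soft_l1")
print(r.x,np.degrees(r.x[2]));print(np.round(proj(f,T(r.x))-uv,1))
# depth check
Q=w(f,[(300,176),(269,185),(225,180),(215,215),(319,148)]);print(Q.round(4))
vv,uu=np.mgrid[100:240,180:360];P=w(f,np.stack([uu.ravel(),vv.ravel()],1))
c,s=np.cos(r.x[2]),np.sin(r.x[2]);D=(P-[r.x[0],r.x[1],0])@np.array([[c,-s,0],[s,c,0],[0,0,1]])*1000
t=D[(D[:,2]>48)&(abs(D[:,0])<40)];print("pack top",t.min(0),t.max(0),np.percentile(t,[5,95],axis=0))
b=D[(D[:,2]>31)&(D[:,2]<38)&(D[:,0]>15)&(abs(D[:,1])<30)];print("bar",np.percentile(b,[2,50,98],axis=0))
go([.5256,-.104,.2])
```

```text
[ 0.53720501 -0.1016685   0.42324438] 24.250116516666083
[[-0.6  4.1]
 [ 0.   0.3]
 [ 1.1 -0.3]
 [ 0.4 -0.4]
 [ 1.2  0.1]
 [ 0.4 -0. ]
 [-2.8 -1.5]
 [-1.4  0.3]]
[[ 5.584e-01 -9.260e-02  3.380e-02]
 [ 5.345e-01 -1.066e-01  5.190e-02]
 [ 4.995e-01 -1.270e-01  1.690e-02]
 [ 5.039e-01 -1.698e-01 -3.000e-04]
 [ 5.660e-01 -6.500e-02  1.870e-02]]
pack top [-13.03212662 -28.59007835  48.01931911] [12.76682734 29.19840379 53.94917242] [[-11.7950867  -19.9029214   50.22684766]
 [ 11.41237444  21.15201011  52.77495885]]
bar [[ 19.55614611 -20.4142018   31.77041552]
 [ 32.68679147   1.17045309  33.56610809]
 [ 46.02164313  21.24318278  35.12404713]]
t 3.82 pos [ 0.5269 -0.1027  0.1987] yaw_y 23.595987741267617 z [-0.001 -0.001 -1.   ] w 0.07509760124770135 F [-1.02  0.55  0.25]
offset mm [-0.7 -1.8 -1.3]
```

Run:
```python
from h import *
f=grab("wrist");s=ctrl.state();R=np.array(s["tool_rot"])
vv,uu=np.mgrid[225:384,0:512];P=w(f,np.stack([uu.ravel(),vv.ravel()],1))
L=(P-s["tool_pos"])@R*1000
L=L[np.isfinite(L[:,0])&(L[:,2]<60)&(abs(L[:,0])<40)&(abs(L[:,1])<80)]
for sg in (-1,1):
    M=L[L[:,1]*sg>0]
    print(sg,len(M),M[:,2].max())
    for z in range(-40,24,4):
        k=M[(M[:,2]>=z)&(M[:,2]<z+4)]
        if len(k)>3: print(z,np.percentile(k[:,0],[1,99]).round(1),np.percentile(abs(k[:,1]),[1,99]).round(1))
c,sn=np.cos(.4225),np.sin(.4225)
tgt=np.array([.5372,-.1012,0])+np.array([c,sn,0])*-.0125
print(tgt);go([tgt[0],tgt[1],.2])
```

```text
-1 19440 8.917410578912255
-40 [ 4.4 12.2] [38.7 69. ]
-36 [ 4.3 11.8] [40.9 62.2]
-32 [-0.4 10.2] [38.8 49.2]
-28 [-4.8  9.6] [38.8 45.7]
-24 [-11.4   9.5] [38.7 52.3]
-20 [-12.3   9.7] [38.6 52.3]
-16 [-12.3   9.7] [38.5 52.4]
-12 [-12.2   9.7] [38.6 52.2]
-8 [-12.9   9.7] [38.6 52.7]
-4 [-12.6   9.6] [38.6 52.3]
0 [-12.6   9.6] [38.7 50.6]
4 [-12.6   8.8] [38.7 41.3]
8 [-3.6  2.7] [39.1 39.5]
1 18344 8.686287757530998
-40 [ 4.2 12. ] [35.5 65.5]
-36 [ 4.1 11.8] [37.8 59.4]
-32 [-0.6 10.1] [35.8 45.8]
-28 [-4.9  9.6] [35.8 42.5]
-24 [-10.7   9.4] [35.7 49.3]
-20 [-12.4   9.4] [35.8 49.5]
-16 [-12.7   9.6] [35.8 49.4]
-12 [-12.6   9.6] [35.6 49.5]
-8 [-12.9   9.6] [35.5 49.6]
-4 [-12.6   9.5] [35.5 49.3]
0 [-12.8   9.5] [35.5 47.7]
4 [-12.1   8.1] [35.6 36.2]
8 [-5.8  2.9] [35.9 36.1]
[ 0.52579917 -0.10632552  0.        ]
t 3.87 pos [ 0.5267 -0.1011  0.1989] yaw_y 23.676875359292378 z [-0.001 -0.    -1.   ] w 0.07517734125220686 F [0.15 0.62 0.65]
offset mm [-4.5 -2.9 -1.1]
```

Request:
send_rows(
  jaw=[0.88,0.88,0.88,0.88,0.88,0.88,0.88,0.88],
  offset=[
    [-1,-1,20],
    [-2,-2,45],
    [-3,-2,70],
    [-3,-2,90],
    [-3,-2,105],
    [-3,-2,110],
    [-3,-2,110],
    [-3,-2,110],
  ],
  spin=[-0.3,-0.5,-0.5,-0.5,-0.5,-0.5,-0.5,-0.5],
)

```text
t: 4.53
tool_pos: [0.5265, -0.1032, 0.09]
tool_rot: [[-0.412, 0.911, 0.0], [0.911, 0.412, 0.0], [-0.0, 0.0, -1.0]]
contact_force: [0.3, -1.4, 0.6]
grip_width: 0.075
```

```bash
cat > chk.py <<'E'
from h import *
import sys
o=np.array([.5372,-.1012,0]);yaw=.4225
A=[];Y=[];F=[]
for i in range(5):
    f=grab("wrist");s=ctrl.state();R=np.array(s["tool_rot"]);A.append(s["tool_pos"]);Y.append(np.degrees(np.arctan2(R[1,1],R[0,1])));F.append(s["contact_force"])
p=np.mean(A,0);c,sn=np.cos(yaw),np.sin(yaw);M=np.array([[c,-sn,0],[sn,c,0],[0,0,1]])
print("t",s["t"],"tcp dock mm",((p-o)@M*1000).round(1),"std",np.std(A,0).round(4),"yaw",np.mean(Y).round(2),"F",np.mean(F,0).round(2),"w",s["grip_width"])
save(f,sys.argv[1]+"_w.png");f=grab("side");b=f["frame"][150:250,240:380,::-1]
cv2.imwrite("pics/"+sys.argv[1]+"_s.png",cv2.resize(b,None,fx=5,fy=5,interpolation=cv2.INTER_CUBIC))
E
python3 chk.py a
```

```text
t 4.7833 tcp dock mm [-10.6   2.2  90.3] std [0.0001 0.0001 0.0001] yaw 24.3 F [ 0.1  -0.   -0.11] w 0.07528413865244239
```

View pics/a_s.png

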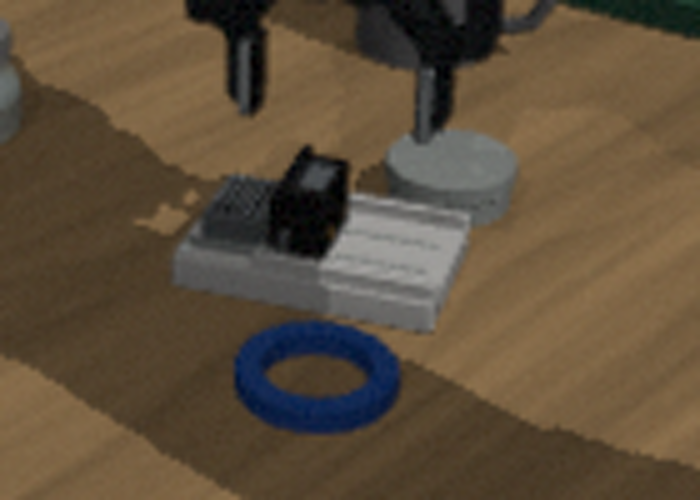

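View pics/a_w.png

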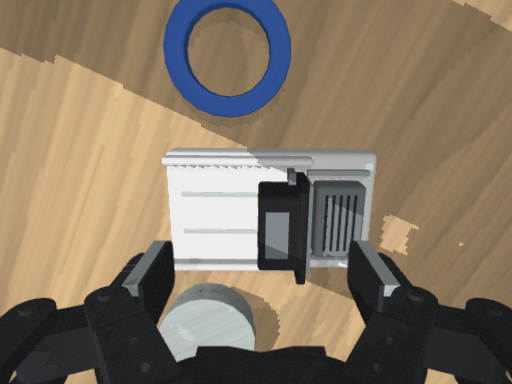

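Run:
```python
from h import *
f=grab("wrist")
vv,uu=np.mgrid[130:290,150:390];P=w(f,np.stack([uu.ravel(),vv.ravel()],1))
c,s=np.cos(.4225),np.sin(.4225);D=(P-[.5372,-.1012,0])@np.array([[c,-s,0],[s,c,0],[0,0,1]])*1000
t=D[(D[:,2]>48)&(D[:,2]<57)&(abs(D[:,0])<20)&(abs(D[:,1])<22)];print("pack",np.percentile(t,[1,50,99],axis=0).round(1))
b=D[(D[:,2]>32)&(D[:,2]<37)&(D[:,0]>17)&(D[:,0]<52)&(abs(D[:,1])<30)];print("bar",np.percentile(b,[1,50,99],axis=0).round(1))
v=np.linalg.lstsq(np.c_[b[:,1],np.ones(len(b))],b[:,0],rcond=None)[0]; 
print(cv2.minAreaRect(b[:,:2].astype(np.float32)))
g=D[(D[:,2]>10)&(D[:,2]<30)];print("dock",cv2.minAreaRect(g[:,:2].astype(np.float32)))
```

```text
pack [[-13.3 -20.5  49.3]
 [ -0.5   1.8  51.6]
 [ 12.2  20.9  53.1]]
bar [[ 19.3 -20.9  32.1]
 [ 31.8   2.4  33.6]
 [ 46.   21.2  35.2]]
((32.728946685791016, -0.03534126281738281), (43.52848815917969, 27.774293899536133), 89.64936065673828)
dock ((-6.054927825927734, -10.088325500488281), (96.26171875, 126.0633544921875), 89.49746704101562)
```

Request:
send_rows(
  jaw=[0.88,0.88,0.88,0.88,0.88],
  offset=[
    [-2,-2,12],
    [-2,-2,28],
    [-2,-2,38],
    [-2,-2,40],
    [-2,-2,40],
  ],
  spin=[0,0,0,0,0],
)

```text
t: 5.3
tool_pos: [0.5249, -0.1064, 0.0489]
tool_rot: [[-0.411, 0.912, -0.001], [0.912, 0.411, 0.0], [0.001, -0.001, -1.0]]
contact_force: [-0.5, 0.5, -0.6]
grip_width: 0.0751
```

```bash
python3 chk.py b
```

```text
t 5.55 tcp dock mm [-12.9   0.   49.8] std [0.0001 0.     0.0002] yaw 24.28 F [0.29 0.23 0.38] w 0.07544015064758762
```

View pics/b_s.png

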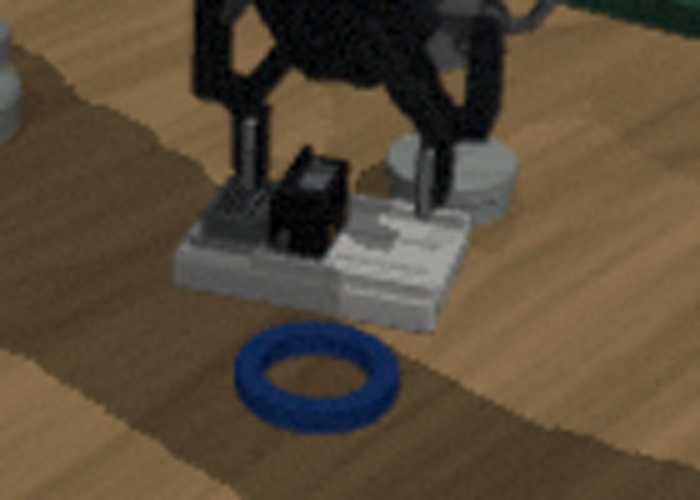

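View pics/b_w.png

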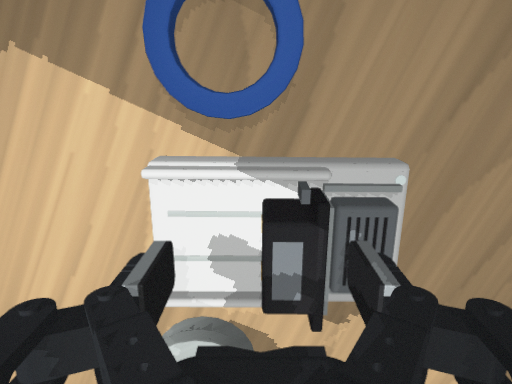

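Request:
send_rows(
  jaw=[0.88,0.88,0.88,0.88,0.88,0.88],
  offset=[
    [0,0,6],
    [0,0,10],
    [0,0,13],
    [0,0,14],
    [0,0,14],
    [0,0,14],
  ],
  spin=[0,0,0,0,0,0],
)

```text
t: 6.1
tool_pos: [0.5252, -0.1064, 0.0352]
tool_rot: [[-0.411, 0.912, -0.0], [0.912, 0.411, 0.0], [0.0, -0.0, -1.0]]
contact_force: [0.7, 0.5, 2.6]
grip_width: 0.0754
```

```bash
python3 chk.py c
```

```text
t 6.35 tcp dock mm [-13.1   0.2  35.4] std [0. 0. 0.] yaw 24.28 F [ 0.83 -0.28  2.33] w 0.075343067231147
```

View pics/c_s.png

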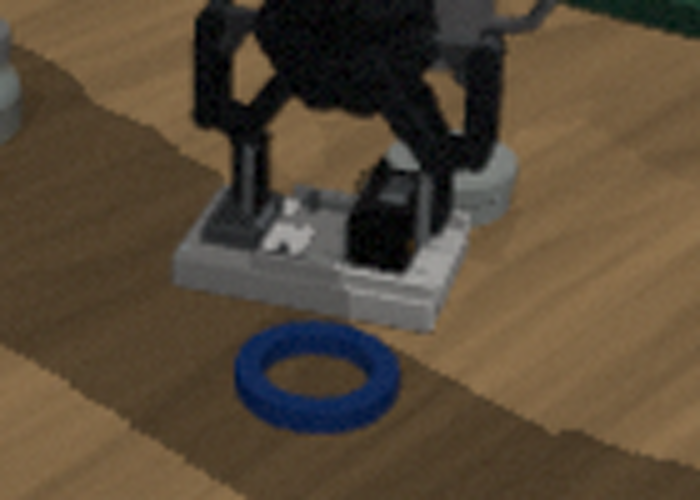

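View pics/c_w.png

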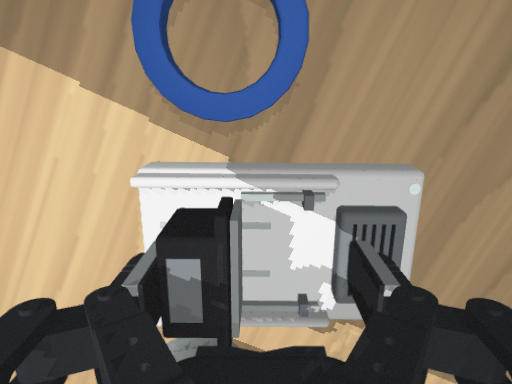

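Request:
send_rows(
  jaw=[0.88,0.88,0.88,0.88,0.88,0.88,0.88,0.88,0.88,0.88],
  offset=[
    [0,0,-1],
    [0,0,-2],
    [0,0,-3],
    [0,0,-4],
    [0,0,-5],
    [0,0,-6],
    [0,0,-7],
    [0,0,-8],
    [0,0,-8.5],
    [0,0,-8.5],
  ],
  spin=[0,0,0,0,0,0,0,0,0,0],
)

```text
t: 7.23
tool_pos: [0.5249, -0.1064, 0.0438]
tool_rot: [[-0.411, 0.912, -0.001], [0.912, 0.411, 0.0], [0.0, -0.001, -1.0]]
contact_force: [-1.7, -0.1, -1.4]
grip_width: 0.0752
```

```bash
python3 chk.py d
cat > m.py <<'E'
from h import *
f=grab("wrist")
vv,uu=np.mgrid[130:384,130:450];P=w(f,np.stack([uu.ravel(),vv.ravel()],1))
c,s=np.cos(.4225),np.sin(.4225);D=(P-[.5372,-.1012,0])@np.array([[c,-s,0],[s,c,0],[0,0,1]])*1000
b=D[(D[:,2]>22)&(D[:,2]<38)&(D[:,0]>22)&(D[:,0]<44)&(D[:,1]>13.5)&(D[:,1]<19)];print("bar z",np.percentile(b[:,2],[10,50,90]))
k=D[(D[:,2]>46)&(D[:,2]<58)&(D[:,0]<-10)&(D[:,0]>-49)&(D[:,1]>14)&(D[:,1]<20)];print("pack x,z",np.percentile(k,[2,50,98],axis=0).round(1))
E
python3 m.py
```

```text
t 7.4833 tcp dock mm [-13.3   0.3  43.7] std [0. 0. 0.] yaw 24.28 F [-1.47 -0.31 -0.05] w 0.07504396898225549
bar z [32.87023159 33.61104071 34.50255267]
pack x,z [[-48.5  14.1  47.3]
 [-37.1  17.1  51.6]
 [-25.8  19.9  52.8]]
```

View pics/d_s.png

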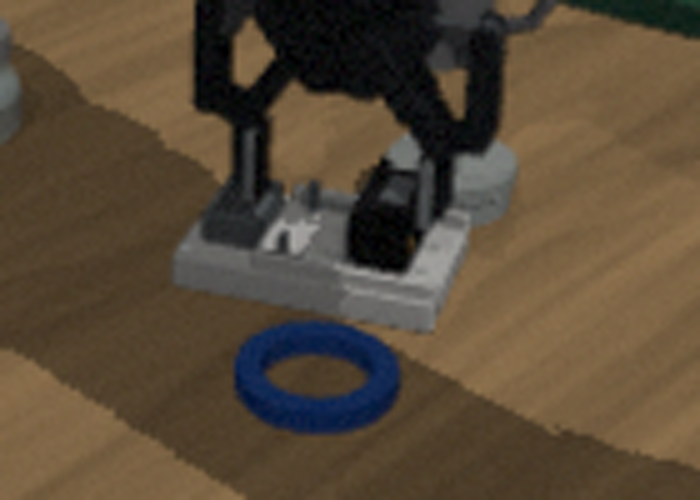

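View pics/d_w.png

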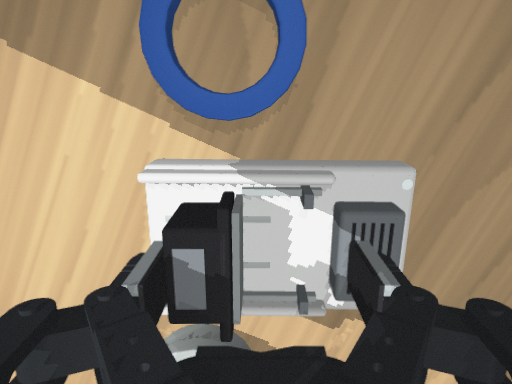

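Request:
send_rows(
  jaw=[0.88,0.88,0.88,0.88],
  offset=[
    [0,0,-0.5],
    [0,0,-1],
    [0,0,-1],
    [0,0,-1],
  ],
  spin=[0,0,0,0],
)

```text
t: 7.92
tool_pos: [0.5252, -0.1064, 0.0449]
tool_rot: [[-0.411, 0.912, 0.0], [0.912, 0.411, -0.0], [-0.0, 0.0, -1.0]]
contact_force: [-1.9, -0.9, 0.0]
grip_width: 0.0754
```

```bash
python3 chk.py e; python3 m.py
```

```text
t 8.1667 tcp dock mm [-13.1   0.1  44.8] std [0. 0. 0.] yaw 24.28 F [-1.11 -0.4  -0.22] w 0.07489726981709449
bar z [32.8822436  33.67284345 34.48375451]
pack x,z [[-48.6  14.2  48.5]
 [-37.   17.1  51.6]
 [-25.8  19.9  52.8]]
```

View pics/e_s.png

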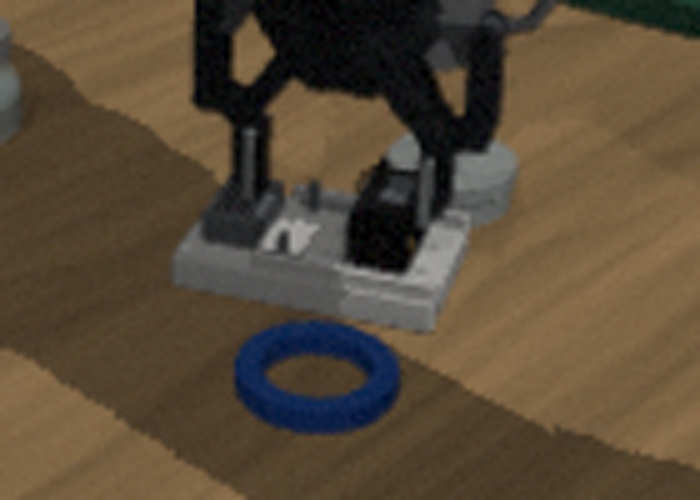

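The bar is back up, the pack is upright and still against the finger, and the finger reads about 1.2 N. I'm handing in.

```bash
python3 -c "
from rig import ctrl
print(ctrl.hand_in())"
```

```text
the job is handed in; nothing more can be done
None
```

I pressed the release bar with one finger. The other finger stopped the popped pack on the runway and was still holding it when I handed in, at about 8.2 s of the 32 s allowed. The hand-in reports no verdict, so the result below rests on my own last checks.

- **Pack:** its centre is about 37 mm out from the seat (allowed 10 to 54 mm). It is upright, with its top at 51.6 mm, the same as when seated, and it did not move between the last two looks.
- **Finger force:** about 1.2 N in the direction the pack is pushed, averaged over five readings. Single readings scattered by about 1 N.
- **Release bar:** its top reads 33.6 mm, the same as before the press. There was no vertical force left on the tool.
- **Bystanders:** the ring and tin look unmoved in the last pictures. I did not measure any of the bystanders again, but the arm came near none of them.

No check failed or disagreed.

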